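# Test the long fuse at the third step and hold the lever

### The arm

A 6-joint arm with a two-finger parallel gripper is mounted at the origin on the work surface. World frame = base frame: x ahead of the robot, y to its left, z up, the work surface at z = 0. Lengths are in mm, angles in rad, forces in N, time in s.
With the tool pointing down it reaches from about 275 to 1000 mm from the base axis. Payload 8.4 kg.
Tool frame: the origin (TCP) lies at the centre of the arm's flange, where the gripper is bolted on; the fingertips stand 173 mm ahead of it and the grasp point (between the pads) lies 155 mm ahead of it (tcp_to_tips is the distance from the TCP to the fingertips, in mm); z points along the fingers, x is the direction in which the jaws open and shut, and the axes are right-handed (so a half turn about z gives the same grasp; the last joint's range is limited). The gripper opens to 85 mm and grips with 20 to 120 N. Pads are 22 mm wide; open, the fingers measure 114 mm over their backs; the gripper's body (76 mm by 85 mm) begins 54 mm behind the grasp point. The pads swing forward as they close: fully open they stand 13 mm farther back than shut.
Start: joints at [1.137, 0.353, 1.633, -0, 1.155, -0.002], TCP at [261.566, 567.638, 404.681] pointing down, gripper open.
Joint ranges: [-2.63, 2.63], [-0.92, 2.1], [0.06, 2.66], [-1.3, 4.44], [0, 2.69], [-3.02, 3.02]. Speed limits (rad/s): [2.22, 2.22, 2.79, 3.14, 3.14, 3.14].

### API

Orientations are given as [roll, pitch, yaw] about the fixed x, y, z axes, in that order (R = Rz(yaw) Ry(pitch) Rx(roll)).
In Python, from rig import sense, grab_frame, camera_info, sign_off, tcp_to_tips gives the robot as it stands.
- The arm moves only by the shell command python3 -m creep 'ROWS' [FORCE]. ROWS is text: rows parted by semicolons, each of 5 numbers parted by spaces: the opening in per cent of the stroke, from 0 (shut) to 100 (fully open), then the shift along the tool's x, y, z in cm, then the turn about the tool's z in degrees. In form: fingers tx ty tz roll; .... A call has 1 to 20 rows; each row is the pose to reach, as a shift and turn from the pose measured when the call began, along the tool's axes at that moment; what a row does not reach only later rows make up. A row lasts 1/10 s, in which the tool goes at most 50 mm and 8.59 degrees, less where a joint would pass 70% of its speed; a pose out of reach is approached as far as the arm can. A call with a gripper value outside its range is refused whole. The fingers move at their own pace and stop on an object; FORCE is the grip in N (left out, the last holds). Time passes only in rows, so rows that repeat a pose let the fingers close. It gives the time, the measured TCP pose, the force and the opening at its end, in the units of the state.
- sense(): the state, without advancing time (a new reading comes with each control period).
- grab_frame(name): name is "scene" or "side" or "wrist"; returns (picture, depth): 420x560x3 uint8, blue, green, red; 420x560 float32, mm along the optical axis (not along the pixel's ray), 0 where there is no reading.
- camera_info(name): a dict with "vertical_fov" (degrees; the focal length in pixels is half the picture's height over the tangent of half this angle, whatever the lens; pixels are square), "cx", "cy" (the principal point, pixels), "world_to_cam" (4x4, takes a point from world to camera coordinates). Camera axes: x right, y down, z forward; pixel columns grow to the right and rows downward; lengths in mm; the calibration is good to about 2 mm. A picture is of the moment at which its call begins: read the wrist's pose just before it. camera_info takes no time and is no camera call; for the wrist camera it gives the pose at the moment of the call.
- sign_off(): hands the job in, once; it reports no verdict.
The state is a dict: "clock": time; "qpos": joint angles; "qvel": joint speeds; "joint_efforts": joint torques, N m; "eef_pos": TCP position; "tcp_rot": TCP orientation; "contact_force": force on the tool from outside, world axes, zero at the start; "wrist_torque": the same for the moment, N m; "opening": opening from 0.0 (shut) to 1.0 (fully open).
Only numpy, scipy, OpenCV 4.12 (cv2) and the standard library are available. Lean on these libraries where they do the work, as an engineer would, in place of code of your own. Each camera call takes 0.05 s, during which the arm holds its last target.

### The job

Take the long fuse out of the rack and push it fully down into the well of the black fuse tester, and let go of it. Then swing the tester's sprung ratchet lever three clicks from its rest, never as far as a fourth, and hold it there in the third notch: it springs back if let go, so finish while still holding the lever. Leave the two short fuses in the rack and everything else on the shelf where it is.

Things in the scene. Friction and masses are not known exactly. Their poses are not given: they have to be found in the camera images.
- long_fuse_mid (a point): Centre (half-way up) of the long cartridge fuse: upright white ceramic tube with steel end caps, 20 mm diameter, 100 mm long, about 90 g, foot chamfered. z is its axis. It starts in one of the rack's four holes, foot 35 mm deep, so its top stands 65 mm above the rack and its centre is 15 mm above the rack's top.
- short_fuse_a_mid (a point): Centre of a short fuse, same look and diameter but 65 mm long; in another rack hole, its top 30 mm above the rack. To be left there.
- short_fuse_b_mid (a point): Centre of the other short fuse, the same as the first. To be left there.
- rack: Fixed aluminium block 60 x 200 x 50 mm (its x, y, z); origin at the centre of its underside. Four holes 23 mm wide, 35 mm deep, in a row along its y at -75, -25, 25 and 75 mm; one is empty.
- socket_mouth (a point): Centre of the mouth of the tester's fuse well, flush with the top of the tester's case (50 mm above the shelf): a round upright hole 23 mm wide and 40 mm deep, ringed by a thin bare-metal trim. Fully home, the long fuse's centre is 10 mm above this point. Axes are those of the case, which is fixed, black, 150 x 270 x 50 mm (its x, y, z); the well is 90 mm to +y of the origin of the case, whose sides lie at x = +-75 mm and y = -140 and +130 mm.
- lever_pivot (a point): Point on the lever's upright pivot axis, at the top of the tester's case (50 mm above the shelf). In the case's axes the well lies 40 mm to -x and 120 mm to +y of it. A steel toothed wheel, 78 mm wide and 14 mm high, sits round it.
- lever_knob (a point): Centre (half-way up) of the lever's grip: an upright black cylinder, 24 mm diameter, 50 mm tall, 44 mm above the case top, its top 69 mm above the case top, on the end of a flat steel arm 85 mm from the pivot axis (top of the arm 19 mm above the case top). It moves in a level circle about the pivot. At rest it lies towards the case's -y from the pivot and swings towards -x (clockwise seen from above).
- lever (a joint): Angle of the lever, rad: 0 at its rest stop, growing clockwise seen from above, end stop at 1.5. A click every 0.262 rad (15 degrees): notches at 0.262, 0.524, 0.785 (the third), 1.047..., with humps between them half-way (at 0.131, 0.393, 0.654, 0.916...). Pushing it takes about 2 to 8 N at the grip: the push rises before each hump and drops as it clicks over. A return spring always swings it back to 0 when let go.
- long_fuse: The long fuse; origin at the centre of its foot, z up along it.
- flashlight: Yellow plastic flashlight lying on the shelf, 160 mm long, 50 mm wide and high. To be left alone. Origin at its underside.
- socket_head: Steel socket spanner head, upright, 30 mm wide, 38 mm tall. To be left alone. Origin at its underside.
- door_stop: Red rubber wedge, 110 x 40 x 30 mm. To be left alone. Origin at its underside.
- fuse_jar: Glass jar with a steel lid, 70 mm wide, 100 mm tall. To be left alone. Origin at its underside.
There are look-alikes about, which are no part of the job. What is shaped like the long_fuse but brown or yellow is not meant.

How it is judged:
By the outcome, as a careful person would: the job done as asked, in the order asked, and still so for the second after the job is handed in, while the arm keeps its last pose, push and grip.
It also fails if it takes over 54 s, if anything falls off the work surface, if the arm or the gripper's body presses on something with over 40 N, if the wrist force passes 120 N, or if a joint passes its speed limit or range.

## Working session

There is one attempt and no reset: what is moved stays moved. The work goes in short steps, Python scripts to look and compute and a shell command to move; the robot and the scene stay as the last step left them, time stands still between calls to the robot, and variables do not carry over. Pictures are saved under pics/ and viewed, and the job is handed in when it is done.

```bash
mkdir -p pics; ls; python3 - <<'E'
from rig import *
import cv2
print(sense())
for n in ["scene","side","wrist"]:
    p,d=grab_frame(n); cv2.imwrite(f"pics/{n}0.png",p)
    import numpy as np; np.save(f"pics/{n}0.npy",d)
    print(n,camera_info(n))
E
```

```text
pics
{'clock': 0.0, 'qpos': array([ 1.13662376e+00,  3.53659105e-01,  1.63411487e+00,  1.48300998e-05,
        1.15518952e+00, -2.43074897e-03]), 'qvel': array([-5.87594580e-04, -5.21334640e-04, -8.44517739e-05,  1.32145828e-03,
       -5.83196127e-04, -9.01827927e-04]), 'joint_efforts': array([ 1.91808984e-03, -6.05260921e+01, -3.42072022e+01,  1.00653281e-04,
        9.42972751e-03, -3.09054576e-05]), 'eef_pos': array([261.45448701, 567.43852806, 403.96291159]), 'tcp_rot': array([-3.14157576e+00,  1.37080289e-03,  1.13904853e+00]), 'contact_force': array([-0.42340539,  0.27180097, -0.04753637]), 'wrist_torque': array([-0.00270096,  0.02794328, -0.01402081]), 'opening': 0.9986662962179307}
scene {'vertical_fov': 54.143749071366514, 'cx': 280.25439237309905, 'cy': 212.51635249312324, 'world_to_cam': array([[-4.07873497e-01,  9.12971362e-01, -1.10680866e-02,
         2.40938012e+02],
       [ 6.42671987e-01,  2.78463376e-01, -7.13744258e-01,
        -3.47392813e+02],
       [-6.48546010e-01, -2.98230515e-01, -7.00318950e-01,
         1.31046091e+03],
       [ 0.00000000e+00,  0.000000
[... 253 characters left out ...]
[-4.25351308e-01, -6.03195720e-01, -6.74708225e-01,
         3.30064965e+02],
       [ 3.75385063e-01,  5.60770454e-01, -7.37985469e-01,
         8.89554396e+02],
       [ 0.00000000e+00,  0.00000000e+00,  0.00000000e+00,
         1.00000000e+00]])}
wrist {'vertical_fov': 63.22759392218792, 'cx': 286.30227422123033, 'cy': 210.1016704345468, 'world_to_cam': array([[ 4.18274829e-01,  9.08319565e-01, -1.31740273e-03,
        -6.23754253e+02],
       [ 8.61209456e-01, -3.96119086e-01,  3.18446137e-01,
        -4.21023729e+01],
       [ 2.88729008e-01, -1.34332563e-01, -9.47940042e-01,
         3.82179782e+02],
       [ 0.00000000e+00,  0.00000000e+00,  0.00000000e+00,
         1.00000000e+00]])}
```

View pics/scene0.png

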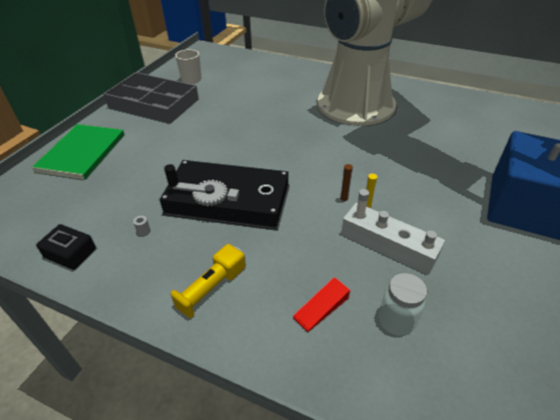

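View pics/side0.png

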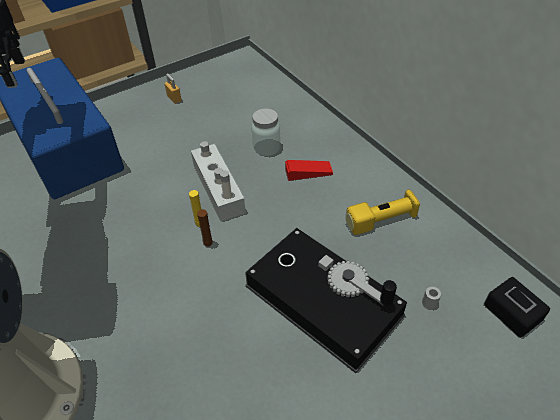

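View pics/wrist0.png

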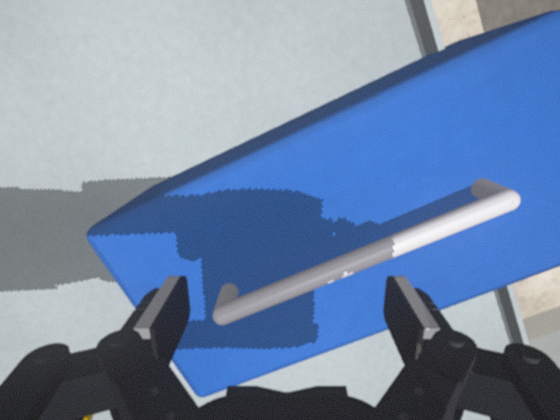

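Scene view: the long fuse candidates are the white one at (362,203) in the rack's end hole, the short white ones at (383,218) and (430,240), the brown one at (346,183) and the yellow one at (372,190). The tall white one fits. The tester's ring is at (266,189), the wheel at (210,190) and the knob at (171,174). I'll confirm with an enlarged crop.

```bash
python3 - <<'E'
import cv2, numpy as np
a=cv2.imread("pics/scene0.png");b=cv2.imread("pics/side0.png")
c=cv2.resize(a[150:275,330:450],None,fx=4.5,fy=4.5,interpolation=cv2.INTER_CUBIC)[:560]
d=cv2.resize(b[130:255,170:260],None,fx=4.5,fy=4.5,interpolation=cv2.INTER_CUBIC)[:560]
o=np.hstack([c,d]);o=o[:, :800];print(o.shape);cv2.imwrite("pics/crop1.png",o)
c=cv2.resize(a[145:230,155:295],None,fx=5.5,fy=5.5,interpolation=cv2.INTER_CUBIC);cv2.imwrite("pics/crop2.png",c)
c=cv2.resize(b[225:375,240:415],None,fx=4,fy=4,interpolation=cv2.INTER_CUBIC);cv2.imwrite("pics/crop3.png",c)
E
```

```text
(560, 800, 3)
```

View pics/crop1.png

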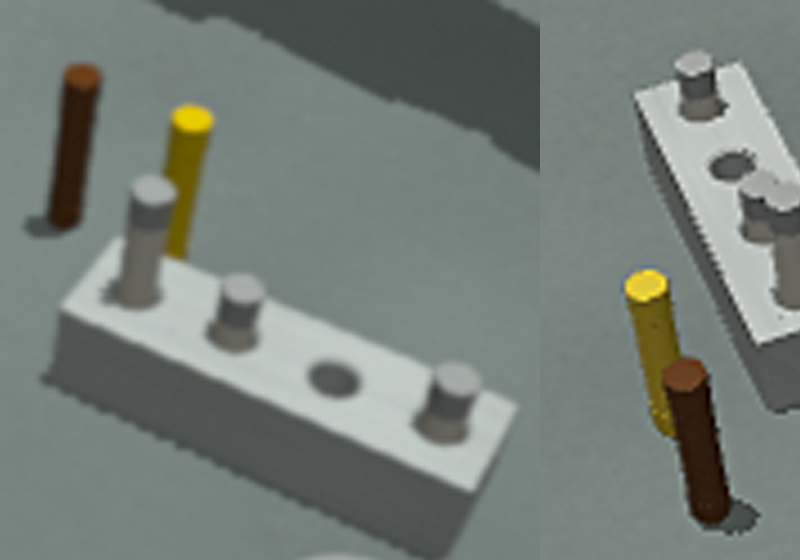

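View pics/crop2.png

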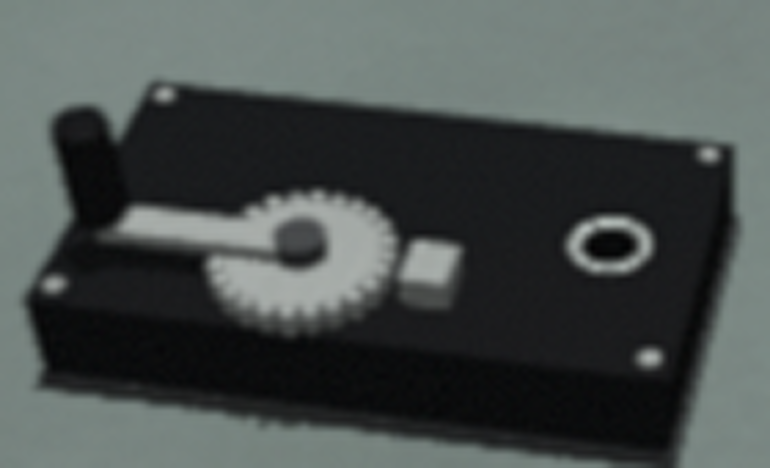

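View pics/crop3.png

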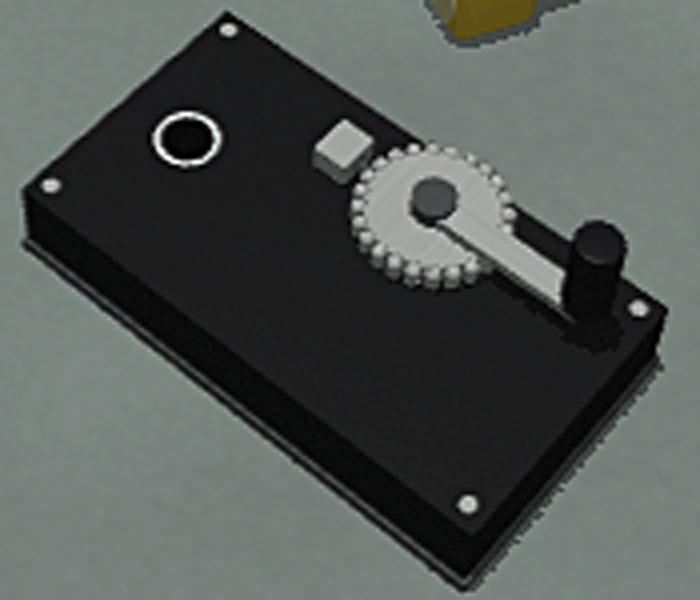

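```bash
cat > h.py <<'E'
import numpy as np
from rig import *
def ray(n,u,v,ci=None):
    ci=ci or camera_info(n); f=210/np.tan(np.radians(ci["vertical_fov"])/2)
    W=np.array(ci["world_to_cam"]);R=W[:3,:3];t=W[:3,3]
    d=R.T@np.array([(u-ci["cx"])/f,(v-ci["cy"])/f,1]);return -R.T@t,d
def onz(n,u,v,z,ci=None):
    o,d=ray(n,u,v,ci);return o+d*(z-o[2])/d[2]
def tri(*rs):
    A=0;b=0
    for o,d in rs:
        d=d/np.linalg.norm(d);P=np.eye(3)-np.outer(d,d);A=A+P;b=b+P@o
    return np.linalg.solve(A,b)
E
cat > m.py <<'E'
from h import *
np.set_printoptions(precision=1,suppress=True)
c=lambda u,v,s,x,y:((u+.5)/s-.5+x,(v+.5)/s-.5+y)
S=lambda u,v:c(u,v,4.5,330,150); D=lambda u,v:c(u-540,v,4.5,170,130)
T=lambda u,v:c(u,v,5.5,155,145); E=lambda u,v:c(u,v,4,240,225)
for k,a,b,z in [("long",S(154,190),D(787,195),115),("shortA",S(242,289),D(760,187),80),("shortB",S(456,378),D(693,66),80),
 ("brown",S(83,75),D(686,374),None),("yellow",S(192,118),D(647,286),None),
 ("rackNE",S(517,408),D(635,95),50),
 ("ring",T(610,245),E(187,139),50),("knobtop",T(82,120),E(598,241),119),("hub",T(301,238),E(433,195),None),
 ("screw+y-x",T(709,154),E(51,186),50),("screw+y+x",T(650,358),E(229,30),50),("screw-y-x",T(164,95),E(468,504),50),("screw-y+x",T(53,285),E(639,308),50)]:
    print(k,tri(ray("scene",*a),ray("side",*b)),*([] if z is None else [onz("scene",*a,z),onz("side",*b,z)]))
E
python3 m.py
```

```text
long [531.1 161.9 114.1] [532.7 161.8 115. ] [530.6 161.7 115. ]
shortA [539.2 210.3  77.3] [542.4 210.3  80. ] [538. 208.  80.]
shortB [555.9 309.1  77.3] [559.7 308.3  80. ] [554.5 307.4  80. ]
brown [443.4 102.8  98.6]
yellow [454.7 161.5  98.6]
rackNE [532.8 339.3  47.4] [536.4 338.3  50. ] [531.6 337.6  50. ]
ring [536.8 -59.6  49.2] [538.4 -59.9  50. ] [535.9 -59.2  50. ]
knobtop [ 622.5 -248.8  118.1] [ 623.8 -248.5  119. ] [ 621.6 -248.6  119. ]
hub [ 604.1 -165.6   70.3]
screw+y-x [466.5 -45.5  50.3] [466.9 -46.2  50. ] [466.1 -44.6  50. ]
screw+y+x [593.2 -15.4  50.4] [593.4 -16.   50. ] [593.  -14.4  50. ]
screw-y-x [ 525.  -288.4   50.1] [ 525.6 -289.3   50. ] [ 524.3 -287.6   50. ]
screw-y+x [ 651.6 -258.5   50.5] [ 651.9 -259.8   50. ] [ 651.1 -257.5   50. ]
```

```bash
cat > go.py <<'E'
# go.py x y z yawdeg : prints shift in tool axes (cm) and roll
import sys
from h import *
from scipy.spatial.transform import Rotation as Ro
def rel(x,y,z,yaw):
    s=sense();R=Ro.from_euler("xyz",s["tcp_rot"]).as_matrix()
    d=R.T@(np.array([x,y,z])-s["eef_pos"])/10
    cy=np.degrees(np.arctan2(R[1,0],R[0,0]));r=(cy-yaw+180)%360-180
    return d.round(2),round(r,1)
if __name__=="__main__":
    print(*rel(*map(float,sys.argv[1:5]))); print(tcp_to_tips() if callable(tcp_to_tips) else tcp_to_tips)
E
python3 go.py 531.5 161.8 330 -9.5
```

```text
[-25.54  41.5    7.44] 74.8
173.4
```

```bash
python3 -m creep '60 -12 20 0 35; 60 -25.5 41.5 7.4 74.8; 60 -25.5 41.5 7.4 74.8; 60 -25.5 41.5 7.4 74.8; 60 -25.5 41.5 7.4 74.8; 60 -25.5 41.5 7.4 74.8; 60 -25.5 41.5 7.4 74.8; 60 -25.5 41.5 7.4 74.8; 60 -25.5 41.5 7.4 74.8; 60 -25.5 41.5 7.4 74.8; 60 -25.5 41.5 7.4 74.8; 60 -25.5 41.5 7.4 74.8; 60 -25.5 41.5 7.4 74.8; 60 -25.5 41.5 7.4 74.8; 60 -25.5 41.5 7.4 74.8; 60 -25.5 41.5 7.4 74.8' 60
python3 - <<'E'
from h import *
import cv2
ci=camera_info("wrist");p,d=grab_frame("wrist");cv2.imwrite("pics/w1.png",p);np.save("pics/w1.npy",d)
import json;json.dump({k:(v.tolist() if hasattr(v,"tolist") else v) for k,v in ci.items()},open("w1.json","w"))
E
```

```text
clock: 1.75
eef_pos: [531.3, 162.9, 330.6]
tcp_rot: [3.141, 0.0, -0.165]
contact_force: [-0.2, -0.0, 0.5]
opening: 0.599
```

View pics/w1.png

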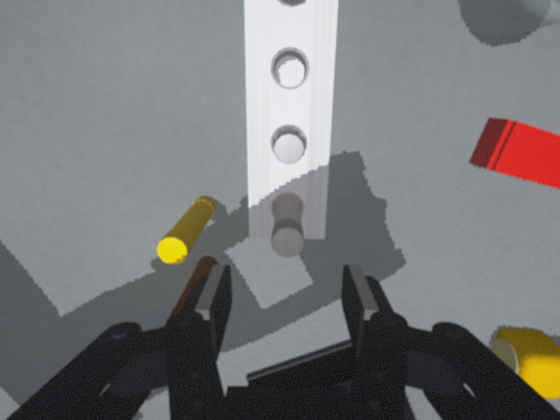

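Wrist view: the fuse top is at (288,240), short A is at (289,147), the empty hole is at (289,70), and the rack is square to the jaws.

```bash
python3 - <<'E'
from h import *
import json,cv2
ci=json.load(open("w1.json"))
p=cv2.imread("pics/w1.png");d=np.load("pics/w1.npy")
print(d[240,288],[onz("wrist",u,v,z,ci).round(1) for u,v,z in [(288,240,115),(289,147,80),(287,200,50)]])
E
python3 go.py 532 161.5 250 -9.5
```

```text
201.59961 [array([532.1, 162.6, 115. ]), array([541. , 211.6,  80. ]), array([532.5, 167.6,  50. ])]
[0.08 0.11 8.06] 0.0
173.4
```

```bash
python3 -m creep '60 0.08 0.06 4 0; 60 0.08 0.06 8.0 0; 60 0.08 0.06 8.0 0; 60 0.08 0.06 8.0 0; 10 0.08 0.06 8.0 0; 10 0.08 0.06 8.0 0; 10 0.08 0.06 8.0 0; 10 0.08 0.06 8.0 0; 10 0.08 0.06 8.0 0; 10 0.08 0.06 8.0 0; 10 0.08 0.06 8.0 0; 10 0.08 0.06 8.0 0' 60
```

```text
clock: 3.0
eef_pos: [532.7, 162.2, 252.6]
tcp_rot: [-3.141, -0.003, -0.165]
contact_force: [-1.7, -0.1, 6.9]
opening: 0.22
```

```bash
python3 -m creep '10 0 0 -1 0; 10 0 0 -3 0; 10 0 0 -5 0; 10 0 0 -8 0; 10 0 0 -12 0; 10 0 0 -12 0; 10 0 0 -12 0; 10 0 0 -12 0' 60
python3 - <<'E'
from h import *
import cv2
a,_=grab_frame("scene");b,_=grab_frame("side")
cv2.imwrite("pics/l1.png",np.hstack([cv2.resize(a[80:280,250:450],(400,400)),cv2.resize(b[60:260,100:300],(400,400))]))
E
```

```text
clock: 3.8
eef_pos: [531.9, 162.0, 372.2]
tcp_rot: [-3.141, -0.002, -0.166]
contact_force: [-0.8, -0.1, -1.7]
opening: 0.215
```

View pics/l1.png

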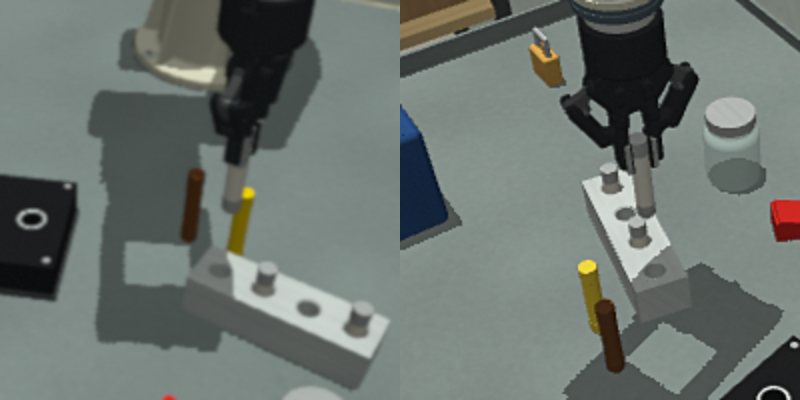

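```bash
python3 go.py 537 -59.5 310 -9.5
```

```text
[ 4.15 21.77  6.16] 0.0
173.4
```

```bash
python3 -m creep '10 1.6 8 0 0; 10 4.1 21.8 0 0; 10 4.1 21.8 0 0; 10 4.1 21.8 0 0; 10 4.1 21.8 2 0; 10 4.1 21.8 6.2 0; 10 4.1 21.8 6.2 0; 10 4.1 21.8 6.2 0; 10 4.1 21.8 6.2 0; 10 4.1 21.8 6.2 0'
python3 - <<'E'
from h import *
import cv2
a,_=grab_frame("scene");b,_=grab_frame("side")
cv2.imwrite("pics/s2.png",a);cv2.imwrite("pics/d2.png",b)
k=dict(fx=5,fy=5,interpolation=cv2.INTER_CUBIC)
cv2.imwrite("pics/l2.png",np.hstack([cv2.resize(a[105:215,225:305],None,**k),cv2.resize(b[185:295,250:330],None,**k)]))
E
```

```text
clock: 4.9
eef_pos: [537.2, -59.2, 311.2]
tcp_rot: [3.141, -0.003, -0.164]
contact_force: [0.6, -0.0, -0.7]
opening: 0.216
```

View pics/l2.png

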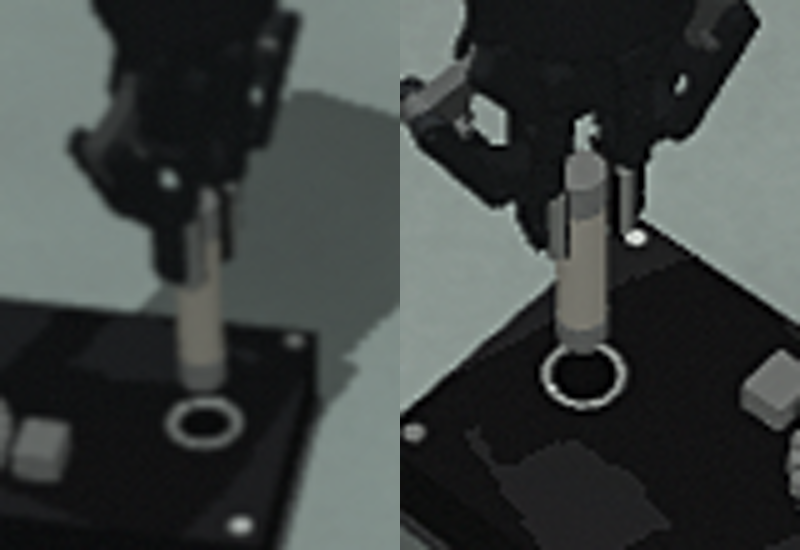

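```bash
python3 - <<'E'
from h import *
np.set_printoptions(precision=1,suppress=True)
c=lambda u,v,x,y:((u+.5)/5-.5+x,(v+.5)/5-.5+y)
S=lambda u,v:c(u,v,225,105); D=lambda u,v:c(u-400,v,250,185)
for n,a,b,z in [("foot",S(202,376),D(581,335),73.5),("ring",S(205,424),D(584,376),50)]:
    print(n,tri(ray("scene",*a),ray("side",*b)),onz("scene",*a,z),onz("side",*b,z))
E
```

```text
foot [535.4 -60.3  75.9] [533.8 -62.4  73.5] [535.9 -57.7  73.5]
ring [536.6 -59.7  48.1] [539.2 -59.3  50. ] [535.3 -60.   50. ]
```

```bash
python3 -m creep '10 0.05 0 1.2 0; 10 0.05 0 2.0 0; 10 0.05 0 2.4 0; 10 0.05 0 2.8 0; 10 0.05 0 3.2 0; 10 0.05 0 3.4 0; 10 0.05 0 3.4 0'
```

```text
clock: 5.7
eef_pos: [537.5, -59.5, 276.6]
tcp_rot: [3.141, -0.002, -0.165]
contact_force: [0.7, -0.2, -1.2]
opening: 0.215
```

```bash
python3 -m creep '10 0 0 0.8 0; 10 0 0 1.4 0; 10 0 0 2.0 0; 10 0 0 2.5 0; 10 0 0 2.8 0; 10 0 0 3.0 0; 10 0 0 3.0 0'
```

```text
clock: 6.4
eef_pos: [537.6, -59.5, 247.5]
tcp_rot: [3.141, -0.002, -0.165]
contact_force: [-3.6, -0.1, 11.8]
opening: 0.216
```

```bash
python3 -m creep '10 0 0 0.1 0; 10 0 0 0.2 0; 10 0 0 0.2 0'
python3 - <<'E'
from h import *
import cv2
a,_=grab_frame("scene");b,_=grab_frame("side")
k=dict(fx=5,fy=5,interpolation=cv2.INTER_CUBIC)
cv2.imwrite("pics/l3.png",np.hstack([cv2.resize(a[105:215,225:305],None,**k),cv2.resize(b[185:295,250:330],None,**k)]))
E
```

```text
clock: 6.7
eef_pos: [537.8, -59.5, 247.4]
tcp_rot: [3.141, -0.003, -0.165]
contact_force: [-7.0, 1.0, 23.5]
opening: 0.218
```

View pics/l3.png

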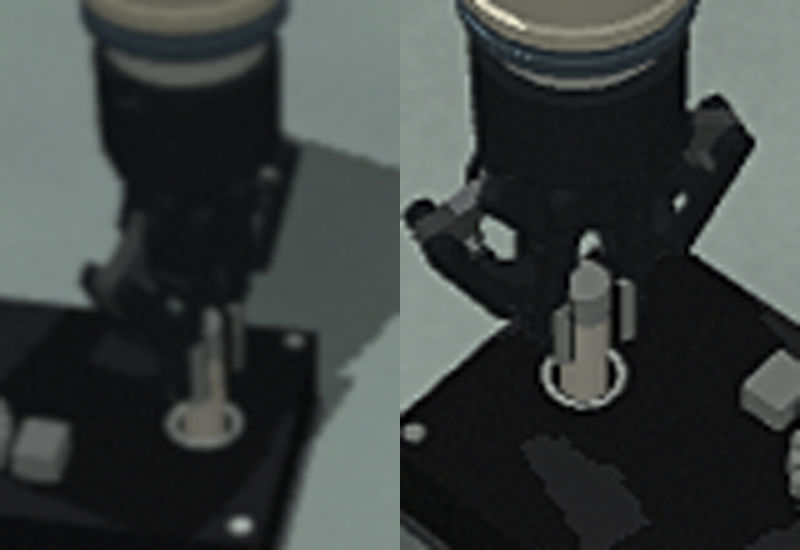

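The fuse is in the well and hard against the bottom: the TCP stopped at 247.4 while the force rose to 23.5 N. Next I release it and rise.

```bash
python3 -m creep '10 0 0 0 0; 50 0 0 0 0; 50 0 0 0 0; 50 0 0 0 0; 50 0 0 0 0; 50 0 0 -1 0; 50 0 0 -3 0; 50 0 0 -7 0; 50 0 0 -10 0; 50 0 0 -10 0; 50 0 0 -10 0'
python3 - <<'E'
from h import *
import cv2
a,_=grab_frame("scene");b,_=grab_frame("side")
k=dict(fx=5,fy=5,interpolation=cv2.INTER_CUBIC)
cv2.imwrite("pics/l4.png",np.hstack([cv2.resize(a[105:215,225:305],None,**k),cv2.resize(b[185:295,250:330],None,**k)]))
E
python3 go.py 622 -249 300 13.5
```

```text
clock: 7.9
eef_pos: [537.6, -59.4, 348.5]
tcp_rot: [3.141, -0.005, -0.165]
contact_force: [-0.6, -0.3, 0.4]
opening: 0.498
[11.48 17.32  4.7 ] -22.9
173.4
```

View pics/l4.png

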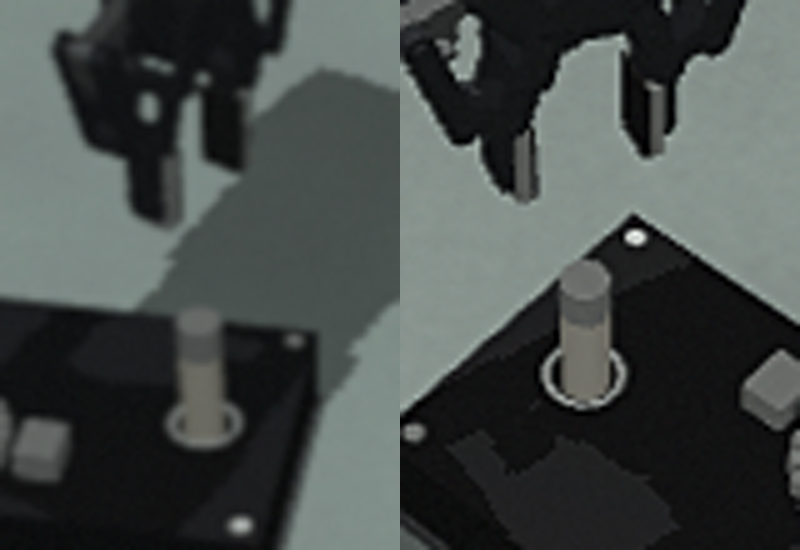

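```bash
python3 -m creep '50 4 6 0 -8; 50 11.5 17.3 1.5 -22.9; 50 11.5 17.3 1.5 -22.9; 50 11.5 17.3 1.5 -22.9; 50 11.5 17.3 1.5 -22.9; 50 11.5 17.3 1.5 -22.9; 50 11.5 17.3 1.5 -22.9; 50 11.5 17.3 1.5 -22.9'
python3 - <<'E'
from h import *
import cv2,json
ci=camera_info("wrist");p,d=grab_frame("wrist");cv2.imwrite("pics/w5.png",p)
json.dump({k:(v.tolist() if hasattr(v,"tolist") else v) for k,v in ci.items()},open("w5.json","w"))
E
```

```text
clock: 8.8
eef_pos: [621.7, -247.4, 331.6]
tcp_rot: [-3.141, -0.0, 0.236]
contact_force: [0.2, 1.0, -0.1]
opening: 0.498
```

View pics/w5.png

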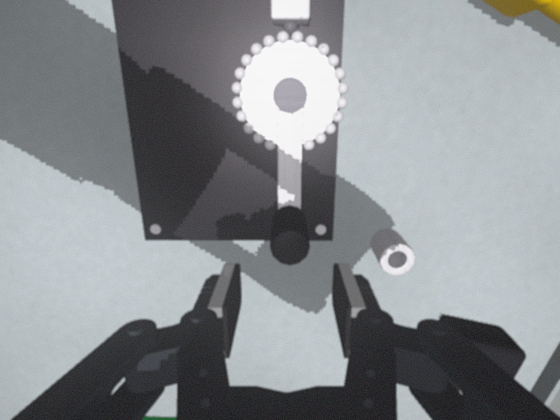

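Wrist view: the knob top is at (290,243), the hub at (290,95), and the arm lies along the image column. Jaws are square to it.

```bash
python3 - <<'E'
from h import *
import json
ci=json.load(open("w5.json"))
print(onz("wrist",290,243,119,ci).round(1),onz("wrist",290,95,70,ci).round(1),onz("wrist",397,259,38,ci).round(1))
E
python3 go.py 623 -249 256 13.5
```

```text
[ 623.5 -247.4  119. ] [ 604.5 -167.4   70. ] [ 725.8 -275.4   38. ]
[0.07 0.18 7.59] 0.0
173.4
```

```bash
python3 -m creep '50 0.1 0.1 4 0; 50 0.1 0.1 7.6 0; 50 0.1 0.1 7.6 0; 50 0.1 0.1 7.6 0; 20 0.1 0.1 7.6 0; 20 0.1 0.1 7.6 0; 20 0.1 0.1 7.6 0; 20 0.1 0.1 7.6 0; 20 0.1 0.1 7.6 0; 20 0.1 0.1 7.6 0' 40
```

```text
clock: 9.85
eef_pos: [623.5, -248.4, 258.4]
tcp_rot: [3.14, -0.003, 0.236]
contact_force: [-2.4, 0.8, 5.3]
opening: 0.267
```

```bash
python3 -m creep '20 -0.37 -0.01 0 2.5; 20 -0.74 -0.03 0 5; 20 -1.1 -0.07 0 7.5; 20 -1.47 -0.13 0 10; 20 -1.83 -0.2 0 12.5; 20 -2.19 -0.29 0 15; 20 -2.54 -0.39 0 17.5; 20 -2.89 -0.51 0 20; 20 -3.23 -0.64 0 22.5; 20 -3.57 -0.79 0 25; 20 -3.9 -0.95 0 27.5; 20 -4.22 -1.13 0 30; 20 -4.22 -1.13 0 30; 20 -4.22 -1.13 0 30'
python3 - <<'E'
from h import *
import cv2
s=sense();v=s["eef_pos"][:2]-[603.9,-166.8];print(np.hypot(*v),103.45+180-180-(np.degrees(np.arctan2(-v[1],-v[0]))) ,s["contact_force"])
p,d=grab_frame("side");cv2.imwrite("pics/d6.png",cv2.resize(p[225:375,240:415],None,fx=4,fy=4,interpolation=cv2.INTER_CUBIC))
E
```

```text
clock: 11.25
eef_pos: [580.1, -247.1, 258.8]
tcp_rot: [-3.142, -0.004, -0.286]
contact_force: [2.4, 1.8, -8.2]
opening: 0.269
83.73812176807567 29.953204617839077 [ 2.4033372   1.80278748 -8.15200504]
```

View pics/d6.png

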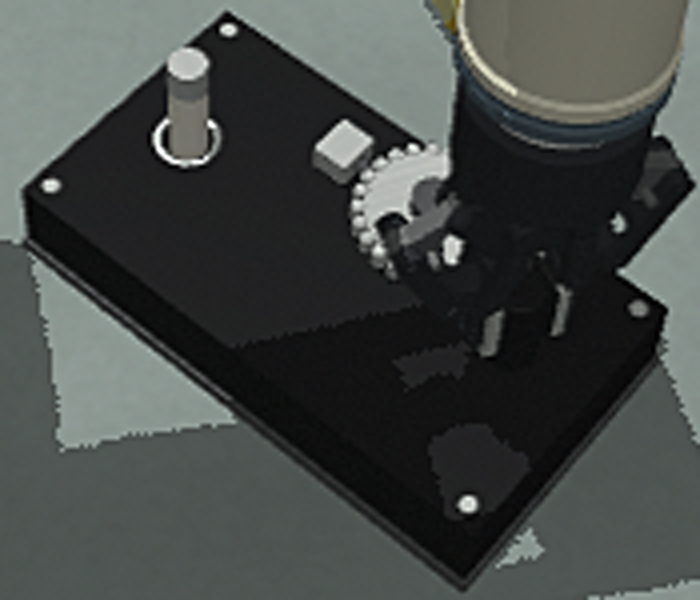

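```bash
python3 -m creep '20 -0.37 -0.01 0 2.5; 20 -0.74 -0.03 0 5; 20 -1.1 -0.07 0 7.5; 20 -1.47 -0.13 0 10; 20 -1.83 -0.2 0 12.5; 20 -2.18 -0.29 0 15; 20 -2.18 -0.29 0 15; 20 -2.18 -0.29 0 15; 20 -2.18 -0.29 0 15; 20 -2.18 -0.29 0 15'
python3 - <<'E'
from h import *
import cv2,json
s=sense();v=s["eef_pos"][:2]-[603.9,-166.8];print(np.hypot(*v),103.45-(np.degrees(np.arctan2(-v[1],-v[0]))) ,s["contact_force"])
k=dict(fx=4,fy=4,interpolation=cv2.INTER_CUBIC)
p,d=grab_frame("side");cv2.imwrite("pics/d7.png",cv2.resize(p[225:375,240:415],None,**k))
ci=camera_info("wrist");p,d=grab_frame("wrist");cv2.imwrite("pics/w7.png",p)
json.dump({k:(v.tolist() if hasattr(v,"tolist") else v) for k,v in ci.items()},open("w7.json","w"))
E
```

```text
clock: 12.3
eef_pos: [560.2, -238.2, 258.7]
tcp_rot: [-3.141, -0.004, -0.547]
contact_force: [2.5, 2.0, -8.7]
opening: 0.266
83.7303956634618 44.90369734941444 [ 2.52863444  1.96285969 -8.67027462]
```

View pics/d7.png

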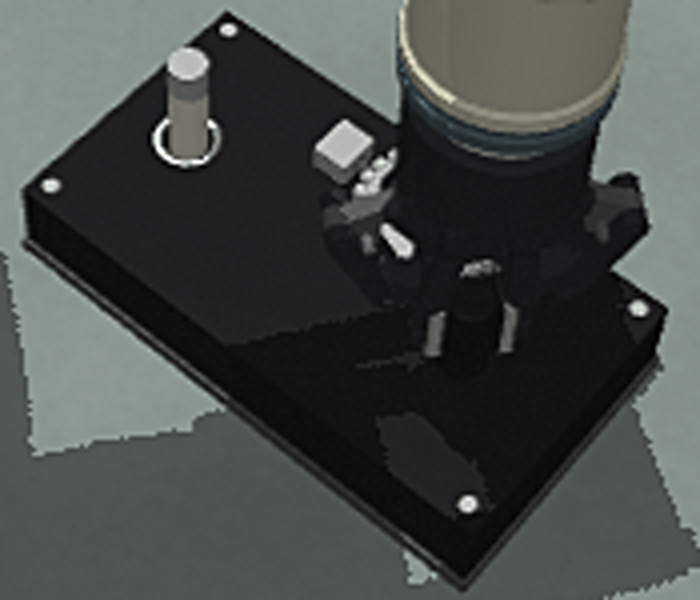

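View pics/w7.png

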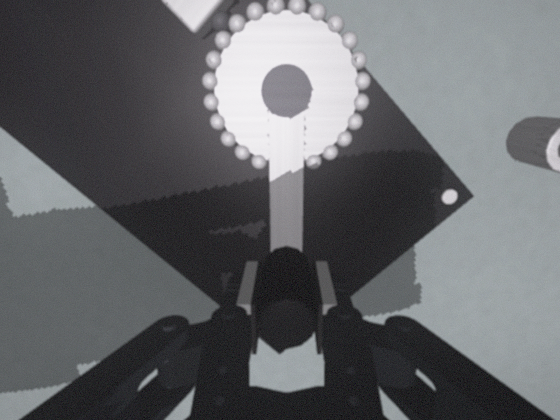

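The side view shows the knob between the pads and the fuse standing in the well. In the wrist view the arm runs from (286,115) to (287,250), and the case's +x edge runs from (365,70) to (472,196). I'll check the lever angle against that.

```bash
python3 - <<'E'
from h import *
import json
ci=json.load(open("w7.json"))
a=onz("wrist",286.5,90,70,ci);b=onz("wrist",286.5,240,69,ci);c=onz("wrist",472,196,50,ci);e=onz("wrist",365,70,50,ci);g=onz("wrist",222,303,50,ci)
an=lambda p:np.degrees(np.arctan2(p[1],p[0]))
print(a,b,"arm",an(b-a),"edge -y",an(c-e),"edge -x",an(g-c), "lever",an(c-e)-an(b-a), an(g-c)+90-an(b-a))
s=sense();print(s["clock"],s["contact_force"],s["qvel"].round(3))
E
python3 -m creep '20 0 0 0 0; 20 0 0 0 0; 20 0 0 0 0; 20 0 0 0 0; 20 0 0 0 0'
```

```text
[ 604.54418682 -167.15526171   70.        ] [ 566.93004745 -228.93935488   69.        ] arm -121.33304385030618 edge -y -76.62455969386673 edge -x 174.27725948963126 lever 44.708484156439454 385.61030333993745
12.4 [ 3.62579902  0.60557965 -7.35541019] [ 0.    -0.     0.003 -0.001  0.     0.003]
clock: 12.9
eef_pos: [560.2, -238.2, 258.7]
tcp_rot: [-3.14, -0.004, -0.547]
contact_force: [2.4, 0.7, -8.9]
opening: 0.271
```

```bash
python3 - <<'E'
from h import *
import cv2
p,d=grab_frame("scene");cv2.imwrite("pics/s8.png",p)
E
```

```text
(no output)
```

View pics/s8.png

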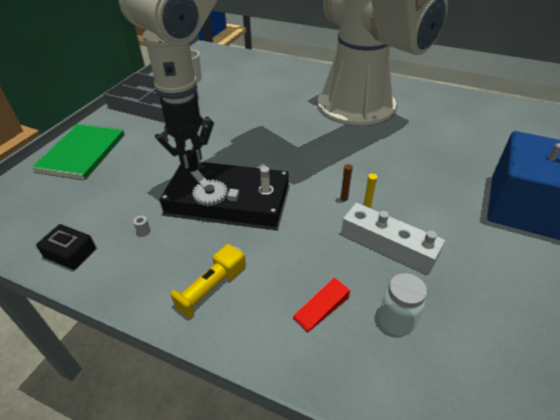

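The fuse stands in the well at (265,180), the short fuses are still in the rack at (383,218) and (430,240), and everything else is in its place.

```bash
python3 -c "
from rig import *
print(sign_off())"
```

```text
the job is handed in; nothing more can be done
None
```

The long fuse is in the tester's well and released, and I handed the job in with the gripper still holding the lever in its third notch, at about 13 s of the 54 s allowed.

- **Fuse:** It stopped against the bottom of the well. When I pushed further, the force rose to 23.5 N with no more travel. After I let go, it stood upright in the pictures.
- **Lever:** I swung it round its arc by the grip, and the commanded path never went past 45°. The gripper's position gives 44.9° and the wrist picture 44.7°, against 45° for the third notch. A second angle estimate from the wrist picture, using the case's short edge, came out as nonsense (385.6°). I think one of its points lay on a finger, so I left it out.
- **Everything else:** The last scene picture shows the two short fuses still in the rack and the other objects where they were.
- **Residual force:** A steady upright force of about 9 N remained on the held grip, well below the limits.

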